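# Second rinsing basket on the drying hook

### The arm

A 6-joint arm with a two-finger parallel gripper is mounted at the origin on the work surface. World frame = base frame: x ahead of the robot, y to its left, z up, the work surface at z = 0. Lengths are in mm, angles in degrees, forces in N, time in s.
With the tool pointing down it reaches from about 300 to 1000 mm from the base axis. Payload 5.1 kg.
Tool frame: the origin (TCP) lies between the finger pads; the fingertips stand 8 mm ahead of it and the grasp point (between the pads) lies 11 mm behind it (nose_length is the z of the fingertips in the tool frame, in mm); z points along the fingers, y is the line along which they close (so a half turn about z gives the same grasp; the last joint's range is limited). The gripper opens to 95 mm and grips with 3 to 60 N. Pads are 20 mm wide; open, the fingers measure 119 mm over their backs; the gripper's body (75 mm by 180 mm) begins 59 mm behind the grasp point.
Start: joints at [62.132, 7.093, 94.555, -0, 78.352, -4.733], TCP at [255.414, 597.702, 222.656] pointing down, gripper open.
Joint ranges: [-149.61, 149.61], [-58.7, 133.49], [1.44, 155.28], [-77.14, 257.14], [18.33, 153.61], [-166.67, 166.67]. Speed limits (degrees/s): [147.25, 147.25, 180, 180, 180, 180].

### API

Orientations are given as a 3x3 rotation matrix whose columns are the frame's x, y, z axes.
In Python, from cell import * gives the robot as it stands. The module is installed in compiled form; this text tells all that it offers.
- The arm moves only by the shell command python3 -m handwheel 'ROWS' [FORCE]. ROWS is a JSON object of lists of equal length, an entry for each row: "slide": the shift along the tool's x, y, z in units of 60 mm (1.0 is 60 mm), a list of three; "delta_rot": the turn, a rotation vector about the tool's x, y, z in units of 5 degrees (1.0 is 5 degrees), a list of three; "fingers": the finger opening in mm, from 0 to 95.1. A call has 1 to 8 rows; each row shifts and turns the commanded pose from where the row before left it, along the tool's axes as they then stand; what a row does not reach is not made up. A row lasts 1/8 s, in which the tool goes at most 62.5 mm and 10.7 degrees, less where a joint would pass 70% of its speed; a pose out of reach is approached as far as the arm can. A call is refused whole if a number of a shift passes 1 or a number of a turn 1, either way. A call with a gripper value outside its range is refused whole. The fingers move at their own pace and stop on an object; FORCE is the grip in N (left out, the last holds). Time passes only in rows, so rows that do not move let the fingers close. It gives the time, the measured TCP pose, the force, the opening and the grip force at its end, in the units of the state.
- read_state(): the state, without advancing time (a new reading comes with each control period).
- capture(name): name is "scene" or "top"; returns the picture (400x640x3 uint8, red, green, blue); there is no depth.
- camera_params(name): a dict with "vfov" (degrees; the focal length in pixels is half the picture's height over the tangent of half this angle, whatever the lens; pixels are square), "cx", "cy" (the principal point, pixels), "rvec" (rotation vector, rad) and "tvec" (3), from world to camera coordinates, as OpenCV has them. Camera axes: x right, y down, z forward; pixel columns grow to the right and rows downward; lengths in mm; the calibration is good to about 2 mm. A picture is of the moment at which its call begins. camera_params takes no time and is no camera call.
- job_done(): hands the job in; it is judged then, once.
The state is a dict: "time": time; "joint_pos": joint angles; "joint_vel": joint speeds; "joint_torque": joint torques, N m; "eef_pos": TCP position; "ee_rot": TCP orientation; "contact_force": force on the tool from outside, world axes, zero at the start; "wrist_torque": the same for the moment, N m; "gripper_width": opening from 0.0 (shut) to 1.0 (fully open); "grip_force": force on a finger pad.
Only numpy, scipy, OpenCV 4.12 (cv2) and the standard library are available. Lean on these libraries where they do the work, as an engineer would, in place of code of your own. Each camera call takes 0.05 s, during which the arm holds its last target. There are 200 camera calls.

### The job

One round rinsing basket already hangs on the drying hook. Hang the other round basket, the one standing on the bench, by its handle on the same hook beside it, so that it hangs freely and upright between the first one and the upturned tip. Do not shift or knock off the basket that already hangs there, and leave the square basket where it stands.

Things in the scene. Friction and masses are not known exactly. Their poses are not given: they have to be found in the camera images.
- round_grip (a point): Loose round steel basket on the bench, 0.1-0.2 kg, cup 68 mm wide, 48 tall. Rigid U-strap handle in its y-z plane: strap 18 mm wide (x), 4 thick, 68 free between uprights, cross strap's underside 121 mm above the bottom. Black grip tab on top, 26 (x) x 12 (y) x 44 mm tall, top at 169 mm. Point: in the tab, on the centre line, 150 mm above the bottom (29 above strap's underside); z up.
- hung_grip (a point): Identical round basket already hanging on the hook, its strap across the hook's top face 60 to 80 mm from the post, its x roughly along the hook. Same point in its tab: on its centre line, 150 mm above its bottom, 29 mm above the strap's underside; z up.
- hook_stand: Fixed stand: post in a low drip tray, one long flat level hook on top. Origin on the bench under the post; z up, x along the hook from post to tip. Hook 24 mm wide (y), 8 thick, top face 200 mm above the bench; at the tip (x 232 to 238 mm) a lip rises to 216 mm. Handles go on over the lip, cup below the hook. Two baskets need 80 mm or more between centres.
- square_grip (a point): Bystander: basket of the same make but square, 68 x 68 mm, 36 tall, with a lower handle of the same kind (strap top 90 mm, tab top 134 mm above the bench), standing on the bench. Point: in its tab on the centre line, 115 mm above the bench; z up.

How it is judged:
By the outcome, as a careful person would: the job done as asked, in the order asked, and still so for the second after the job is handed in, with the robot touching nothing.
It also fails if it takes over 38 s, if anything falls off the work surface, if the arm or the gripper's body presses on something with over 40 N, if the wrist force passes 120 N, or if a joint passes its speed limit or range.

## Working session

There is one attempt and no reset: what is moved stays moved. The work goes in short steps, Python scripts to look and compute and a shell command to move; the robot and the scene stay as the last step left them, time stands still between calls to the robot, and variables do not carry over. Pictures are saved under pics/ and viewed, at most 10 in all, crops included, and the job is handed in when it is done.

```bash
mkdir -p pics
cat > h.py <<'E'
from cell import *
import numpy as np, cv2
def cam(n):
    p=camera_params(n); f=200/np.tan(np.radians(p["vfov"])/2)
    K=np.array([[f,0,p["cx"]],[0,f,p["cy"]],[0,0,1]]); R=cv2.Rodrigues(np.array(p["rvec"],float))[0]
    return K,R,np.array(p["tvec"],float)
def ray(n,u,v):
    K,R,t=cam(n); d=R.T@np.linalg.inv(K)@[u,v,1]; return -R.T@t,d/np.linalg.norm(d)
def plane(n,u,v,z):
    c,d=ray(n,u,v); return c+d*(z-c[2])/d[2]
def tri(a,b):
    c1,d1=ray("scene",*a); c2,d2=ray("top",*b)
    s=np.linalg.lstsq(np.c_[d1,-d2],c2-c1,rcond=None)[0]; p,q=c1+s[0]*d1,c2+s[1]*d2
    return (p+q)/2,np.linalg.norm(p-q)
def proj(n,P):
    K,R,t=cam(n); q=K@(R@np.asarray(P,float)+t); return q[:2]/q[2]
E
python3 - <<'E'
from h import *
for n in("scene","top"):
    cv2.imwrite(f"pics/{n}0.png",capture(n)[:,:,::-1]); print(n,camera_params(n),ray(n,320,200)[0])
print(read_state())
E
```

```text
scene {'vfov': 46.54100974469229, 'cx': 320.0619758345767, 'cy': 203.2214856016022, 'rvec': array([ 2.05055175,  1.60017566, -0.53324525]), 'tvec': array([-112.17419115, -338.58400221, 1629.47047899])} [1227.27456326 -175.4685123  1115.97677627]
top {'vfov': 56.9259329693333, 'cx': 323.7812475110305, 'cy': 201.83696199090465, 'rvec': array([ 2.11417599, -2.10350737,  0.23040965]), 'tvec': array([-14.13012015, 570.31066828, 925.82810885])} [ 359.45504338   -9.40488497 1026.31146623]
{'time': 0.1, 'joint_pos': array([ 6.21322978e+01,  7.12736595e+00,  9.46260619e+01, -1.31668344e-03,
        7.83511141e+01, -4.73337596e+00]), 'joint_vel': array([-0.00600881, -0.02325379, -0.2086615 ,  0.04343966,  0.0342114 ,
       -0.05571131]), 'joint_torque': array([ 4.66117308e-04, -4.18882298e+01, -3.61095178e+01,  7.77345733e-02,
        4.61706519e-02, -8.17629621e-05]), 'eef_pos': array([255.15350928, 597.21421919, 221.53900311]), 'ee_rot': array([[-9.19588059e-01,  3.92883072e-01, -8.32978134e-04],
       [ 3.92883934e-01,  9.19586634e-01, -1.62351936e-03],
       [ 1.28142283e-04, -1.82023275e-03, -9.99998335e-01]]), 'contact_force': array([-0.13919941, -0.16446058, -0.11552212]), 'wrist_torque': array([-0.01379023, -0.00478544, -0.00599208]), 'grip_force': 0.0, 'gripper_width': 1.000180785648388}
```

View pics/scene0.png

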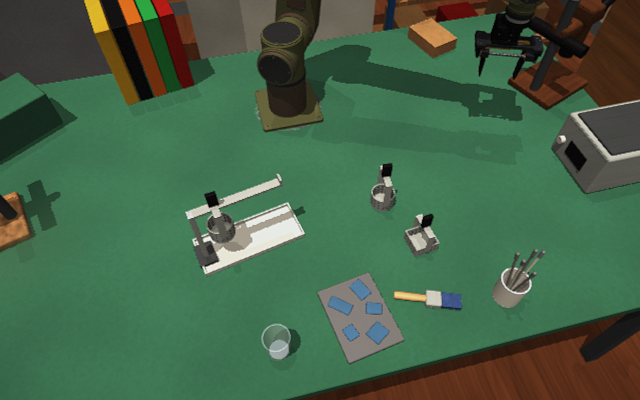

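View pics/top0.png

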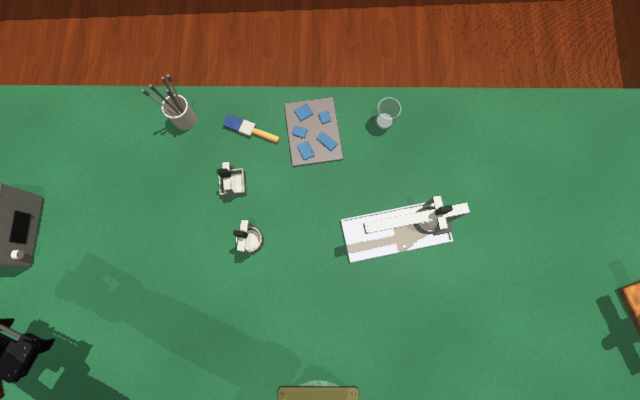

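The scene view shows the round basket at (384,190) with its tab at (386,170), the square one at (422,235), and the hook running from (188,214) to the tip at (281,180). In the top view the round tab is at about (240,234), and the hook runs from (468,209) to the tip at (366,228). I'll enlarge these areas.

Run:
```python
from h import *
s=cv2.imread("pics/scene0.png");t=cv2.imread("pics/top0.png")
def c(i,u,v,w,h,k): return cv2.resize(i[v:v+h,u:u+w],None,fx=k,fy=k,interpolation=cv2.INTER_CUBIC)
A=np.hstack([c(s,355,150,100,75,4),c(t,205,190,100,75,4)])
B=np.hstack([c(s,180,165,133,100,3)[:,:400],c(t,335,180,134,100,3)[:,:400]])
w=min(A.shape[1],B.shape[1]); cv2.imwrite("pics/crop0.png",np.vstack([A[:,:w],B[:,:w]]))
print(A.shape,B.shape)
```

```text
(300, 800, 3) (300, 799, 3)
```

View pics/crop0.png

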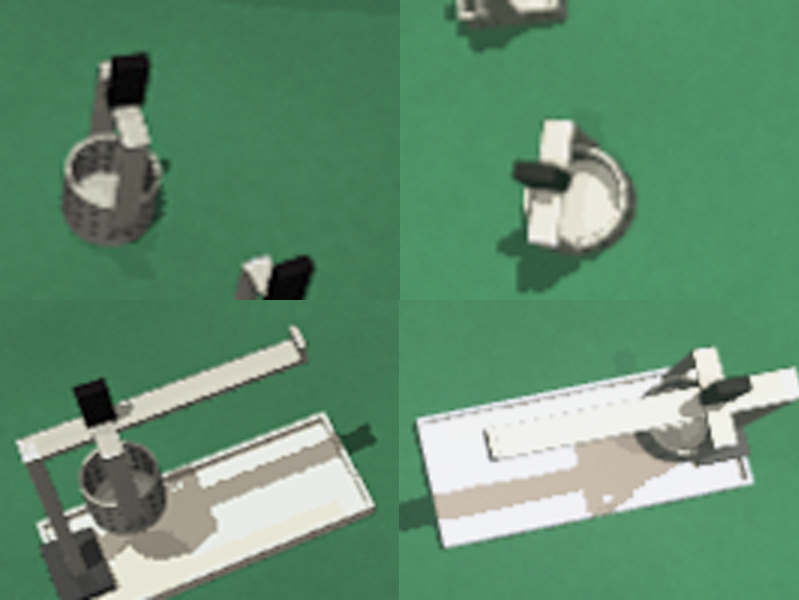

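The crop shows the loose basket's strap top in the top view centred at about (243,236), running almost along image v. The hook's tip in the top view is at about (365,228), and the hung tab is near (444,210).

Run:
```python
from h import *
np.set_printoptions(precision=1,suppress=True)
tc=lambda x,y:(205+(x-400)/4-.4,190+y/4-.4)
th=lambda x,y:(335+(x-400)/3-.3,180+(y-300)/3-.3)
sc=lambda x,y:(355+x/4-.4,150+y/4-.4)
sh=lambda x,y:(180+x/3-.3,165+(y-300)/3-.3)
P=[plane("top",*tc(*q),125) for q in[(545,121),(577,121),(560,247),(528,245)]]
print("strap",np.array(P),"c",np.mean(P,0)); d=(P[0]+P[1]-P[2]-P[3])/2; print("yaxis",np.degrees(np.arctan2(d[1],d[0])),np.linalg.norm(d))
# tab centre: both views
print("tab top-center tri", tri(sc(130,80),tc(541,176)))
H=[plane("top",*th(*q),z) for q,z in[((798,369),200),((799,397),200),((487,430),216),((492,459),216)]]
print("hook",np.array(H)); r=(H[0]+H[1])/2; t=(H[2]+H[3])/2; d=(t-r)[:2]; print("len",np.hypot(*d),"ang",np.degrees(np.arctan2(d[1],d[0])))
print("tip tri",tri(sh(297,332),th(487,459)), "scene lip pts z216",plane("scene",*sh(292,328),216),plane("scene",*sh(304,346),216))
print("scene root",plane("scene",*sh(17,442),200),plane("scene",*sh(27,462),200))
print("hung strap",[plane("top",*th(*q),204) for q in[(695,351),(717,349),(738,450),(712,450)]])
# square
print("mask black top view")
t=cv2.imread("pics/top0.png"); m=((t.max(2)<50)*255).astype(np.uint8)
for c in cv2.connectedComponentsWithStats(m)[2:4][0][1:0]: pass
n,l,st,ce=cv2.connectedComponentsWithStats(m)
for a,b in zip(st,ce):
    if 20<a[4]<400: print(a,b)
for p in [(224,170)]: print("square tab", plane("top",*p,115))
```

```text
strap [[509.8 193.7 125. ]
 [509.9 174.  125. ]
 [432.4 180.5 125. ]
 [433.5 200.  125. ]] c [471.4 187.1 125. ]
yaxis -4.788228674326441 77.15935909648802
tab top-center tri (array([472.9, 189. , 145.3]), np.float64(1.4603417045129543))
hook [[ 539.9 -340.4  200. ]
 [ 518.1 -339.5  200. ]
 [ 488.9  -99.8  216. ]
 [ 467.3 -103.1  216. ]]
len 243.80596077434467 ang 102.03765803774014
tip tri (array([ 468.5, -103.5,  203.3]), np.float64(5.373849458311567)) scene lip pts z216 [ 473.1 -110.3  216. ] [ 494.6 -104.3  216. ]
scene root [ 521.8 -346.   200. ] [ 543.5 -339.7  200. ]
hung strap [array([ 552.6, -261.2,  204. ]), array([ 554.3, -278.1,  204. ]), array([ 476.7, -288.9,  204. ]), array([ 476.6, -269.5,  204. ])]
mask black top view
[219 170  12   8  56] [224.8 174. ]
[436 209  13   6  30] [440.2 211.8]
[236 233  11   5  28] [242.4 235. ]
[  0 319  14   9  89] [  6.3 322. ]
square tab [641.2 246.2 115. ]
```

```bash
python3 -m handwheel '{"slide":[[-0.75,-0.606,0],[-0.75,-0.606,0],[-0.75,-0.606,0],[-0.75,-0.606,0],[-0.75,-0.606,0],[-0.75,-0.606,0],[-0.75,-0.606,0],[-0.75,-0.606,0]],"delta_rot":[[0,0,0],[0,0,0],[0,0,0],[0,0,0],[0,0,0],[0,0,0],[0,0,0],[0,0,0]],"fingers":[60,60,60,60,60,60,60,60]}' 20
python3 -m handwheel '{"slide":[[0,0,0],[0,0,0],[0,0,0],[0,0,0],[0,0,0],[0,0,0],[0,0,0],[0,0,0]],"delta_rot":[[0,0,1],[0,0,1],[0,0,1],[0,0,1],[0,0,1],[0,0,1],[0,0,1],[0,0,1]],"fingers":[60,60,60,60,60,60,60,60]}'
python3 -m handwheel '{"slide":[[0,0,0],[0,0,0],[0,0,0],[0,0,0],[0,0,0],[0,0,0],[0,0,0],[0,0,0]],"delta_rot":[[0,0,1],[0,0,1],[0,0,1],[0,0,1],[0,0,1],[0,0,1],[0,0,0.4],[0,0,0]],"fingers":[60,60,60,60,60,60,60,60]}'
cat >> h.py <<'E'
def plan(T):  # shift to world point T in tool units of 60 mm
    s=read_state(); R=s["ee_rot"]; print("tcp",s["eef_pos"].round(1),"yaw",np.degrees(np.arctan2(R[1,1],R[0,1])).round(1),"units",((R.T@(np.array(T)-s["eef_pos"]))/60).round(3))
def pair(name,u,v,u2,v2,k=4,w=100,h=140):
    o=[]
    for n,a,b in(("scene",u,v),("top",u2,v2)):
        i=capture(n)[:,:,::-1]; o.append(cv2.resize(i[b:b+h,a:a+w],None,fx=k,fy=k,interpolation=cv2.INTER_CUBIC))
    cv2.imwrite(f"pics/{name}.png",np.hstack(o))
E
python3 - <<'E'
from h import *
plan([472,188,140]); pair("a",335,100,195,165)
print(read_state()["time"])
E
```

```text
time: 1.1
eef_pos: [472.5, 186.9, 222.3]
ee_rot: [[-0.92, 0.393, -0.0], [0.393, 0.92, 0.0], [0.0, -0.0, -1.0]]
contact_force: [-0.1, 1.4, -0.3]
gripper_width: 0.628
grip_force: 0.0
time: 2.1
eef_pos: [471.8, 188.7, 222.1]
ee_rot: [[-0.449, 0.893, -0.001], [0.893, 0.449, -0.0], [0.0, -0.001, -1.0]]
contact_force: [0.5, -0.0, 0.5]
gripper_width: 0.631
grip_force: 0.0
time: 3.1
eef_pos: [472.0, 188.7, 222.4]
ee_rot: [[0.089, 0.996, -0.001], [0.996, -0.089, -0.0], [-0.0, -0.0, -1.0]]
contact_force: [-0.4, 0.1, 0.5]
gripper_width: 0.629
grip_force: 0.0
tcp [472.  188.7 222.4] yaw -5.1 units [-0.011  0.002  1.373]
3.2
```

View pics/a.png

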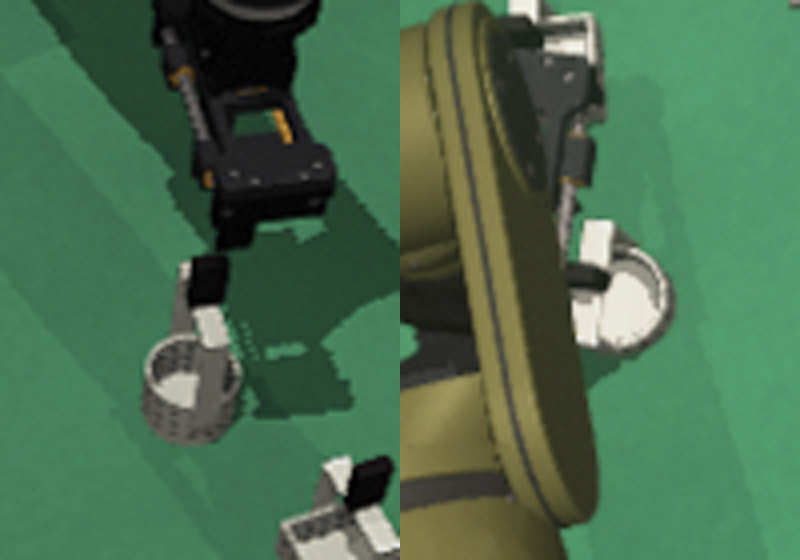

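The open gripper sits straight above the round basket's tab: in the crop the tab is at (208,280), with the nearer finger just behind it. I'll descend and grip.

```bash
python3 -m handwheel '{"slide":[[0,0,0.5],[0,0,0.4],[0,0,0.3],[0,0,0.17],[0,0,0],[0,0,0]],"delta_rot":[[0,0,0],[0,0,0],[0,0,0],[0,0,0],[0,0,0],[0,0,0]],"fingers":[60,60,60,60,60,60]}' 20
python3 -m handwheel '{"slide":[[0,0,0],[0,0,0],[0,0,0],[0,0,0],[0,0,0],[0,0,0],[0,0,0],[0,0,0]],"delta_rot":[[0,0,0],[0,0,0],[0,0,0],[0,0,0],[0,0,0],[0,0,0],[0,0,0],[0,0,0]],"fingers":[30,0,0,0,0,0,0,0]}' 25
python3 - <<'E'
from h import *
plan([472,188,140]); pair("b",335,100,195,165)
E
```

```text
time: 3.95
eef_pos: [472.8, 189.0, 141.5]
ee_rot: [[0.089, 0.996, 0.002], [0.996, -0.089, 0.0], [0.001, 0.002, -1.0]]
contact_force: [-0.1, -0.6, -0.3]
gripper_width: 0.628
grip_force: 0.0
time: 4.95
eef_pos: [471.9, 188.7, 140.1]
ee_rot: [[0.09, 0.996, -0.001], [0.996, -0.09, -0.0], [-0.0, -0.001, -1.0]]
contact_force: [-0.7, -0.5, -1.3]
gripper_width: 0.125
grip_force: 25.0
tcp [471.9 188.7 140.1] yaw -5.1 units [-0.012  0.003  0.002]
```

View pics/b.png

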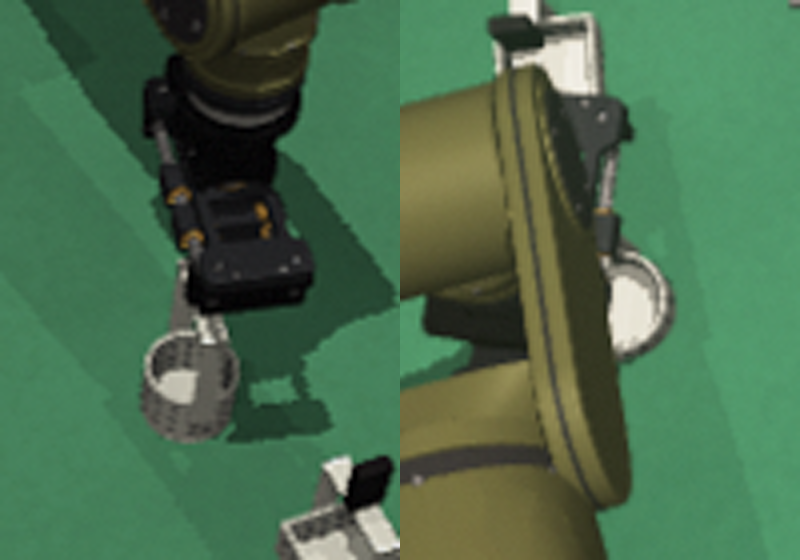

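The tab is held (opening about 12 mm, 25 N). Next: lift, carry to a point in front of the tip, and turn +17° to the hook's direction.

```bash
python3 -m handwheel '{"slide":[[0,0,-0.1],[0,0,-0.2],[0,0,-0.3],[0,0,-0.4],[0,0,-0.4],[0,0,-0.3],[0,0,-0.15],[0,0,0]],"delta_rot":[[0,0,0],[0,0,0],[0,0,0],[0,0,0],[0,0,0],[0,0,0],[0,0,0],[0,0,0]],"fingers":[0,0,0,0,0,0,0,0]}' 25
python3 -m handwheel '{"slide":[[-0.2,0.01,0],[-0.4,0.02,0],[-0.6,0.03,0],[-0.7,0.04,0],[-0.7,0.04,0],[-0.5,0.03,0],[-0.3,0.02,0],[-0.16,0,0]],"delta_rot":[[0,0,0],[0,0,0],[0,0,0],[0,0,0],[0,0,0],[0,0,0],[0,0,0],[0,0,0]],"fingers":[0,0,0,0,0,0,0,0]}'
python3 -m handwheel '{"slide":[[0,0,0],[0,0,0],[0,0,0],[0,0,0],[0,0,0],[0,0,0],[0,0,0],[0,0,0]],"delta_rot":[[0,0,-0.4],[0,0,-0.6],[0,0,-0.7],[0,0,-0.7],[0,0,-0.6],[0,0,-0.4],[0,0,0],[0,0,0]],"fingers":[0,0,0,0,0,0,0,0]}'
python3 - <<'E'
from h import *
plan([480.5,-103.5,251]);plan([491.5,-155.3,251]); s=read_state(); print(s["time"],s["gripper_width"])
pair("c",180,90,325,130,3,133,200)
E
```

```text
time: 6.05
eef_pos: [472.4, 188.8, 252.2]
ee_rot: [[0.09, 0.996, 0.001], [0.996, -0.09, 0.0], [0.0, 0.001, -1.0]]
contact_force: [0.4, 0.2, -2.3]
gripper_width: 0.128
grip_force: 25.0
time: 7.05
eef_pos: [463.6, -26.3, 250.3]
ee_rot: [[0.091, 0.996, -0.002], [0.996, -0.091, 0.0], [0.0, -0.002, -1.0]]
contact_force: [0.3, -0.2, -2.3]
gripper_width: 0.121
grip_force: 25.0
time: 8.05
eef_pos: [464.4, -24.8, 251.4]
ee_rot: [[-0.206, 0.979, -0.0], [0.979, 0.206, 0.0], [0.0, -0.0, -1.0]]
contact_force: [0.0, -0.4, -2.3]
gripper_width: 0.124
grip_force: 25.0
tcp [464.4 -24.8 251.4] yaw 11.9 units [-1.339 -0.007  0.006]
tcp [464.4 -24.8 251.4] yaw 11.9 units [-2.221 -0.005  0.006]
8.05 0.12437019950141169
```

View pics/c.png

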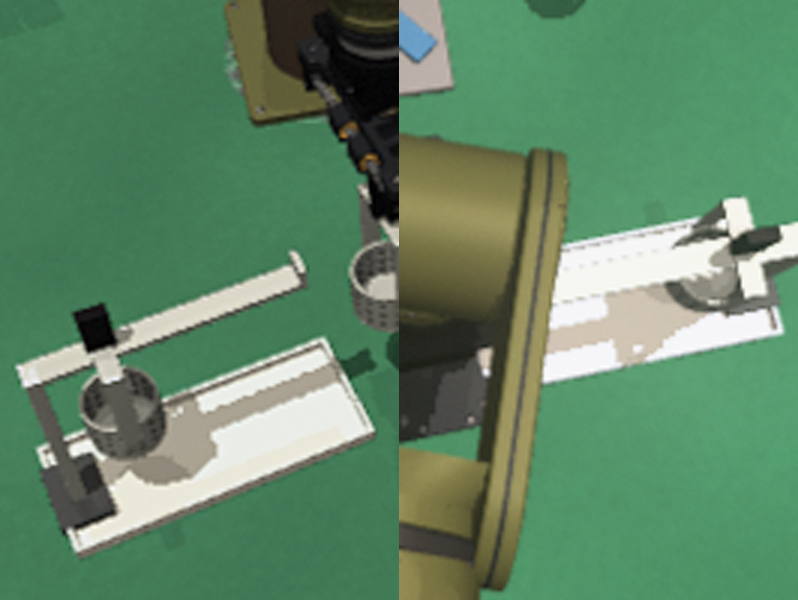

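The basket hangs straight in the gripper at the right edge of the scene crop (375,285). It is in line with the hook, whose tip is at (297,270), and the hung basket has not moved. I'll slide it in.

```bash
python3 -m handwheel '{"slide":[[-0.1,0,0],[-0.2,0,0],[-0.25,0,0],[-0.25,0,0],[-0.2,0,0],[-0.15,0,0],[-0.1,0,0],[0,0,0]],"delta_rot":[[0,0,0],[0,0,0],[0,0,0],[0,0,0],[0,0,0],[0,0,0],[0,0,0],[0,0,0]],"fingers":[0,0,0,0,0,0,0,0]}' 25
python3 -m handwheel '{"slide":[[-0.1,0,0],[-0.15,0,0],[-0.2,0,0],[-0.2,0,0],[-0.15,0,0],[-0.1,0,0],[-0.07,0,0],[0,0,0]],"delta_rot":[[0,0,0],[0,0,0],[0,0,0],[0,0,0],[0,0,0],[0,0,0],[0,0,0],[0,0,0]],"fingers":[0,0,0,0,0,0,0,0]}' 25
python3 - <<'E'
from h import *
plan([491.5,-155.3,221]); pair("d",180,90,325,130,3,133,200)
E
```

```text
time: 9.15
eef_pos: [479.8, -98.6, 251.4]
ee_rot: [[-0.205, 0.979, -0.0], [0.979, 0.205, 0.0], [0.0, -0.0, -1.0]]
contact_force: [0.5, -0.3, -3.0]
gripper_width: 0.125
grip_force: 25.0
time: 10.15
eef_pos: [491.8, -155.5, 251.4]
ee_rot: [[-0.205, 0.979, -0.0], [0.979, 0.205, 0.0], [0.0, -0.0, -1.0]]
contact_force: [0.2, 0.2, -1.9]
gripper_width: 0.128
grip_force: 25.0
tcp [ 491.8 -155.5  251.4] yaw 11.9 units [ 0.004 -0.004  0.507]
```

View pics/d.png

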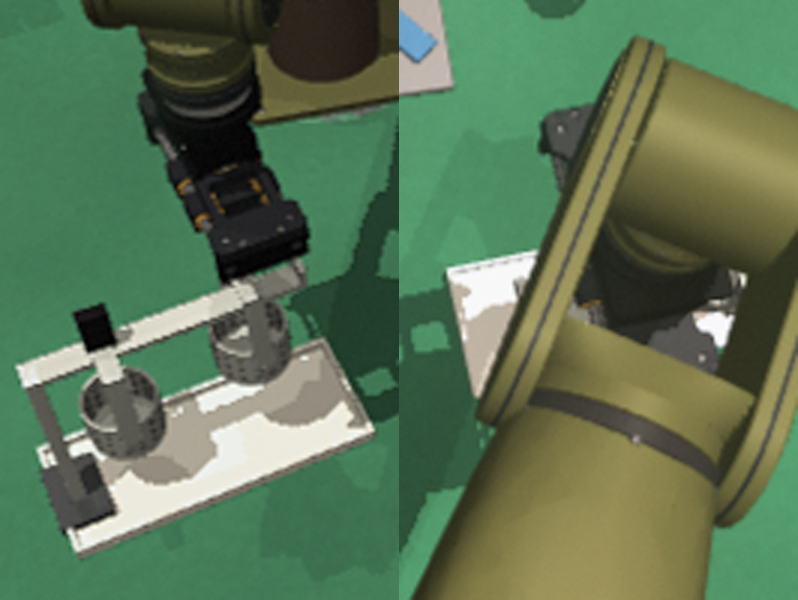

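The hook now passes through the handle: the basket is at (250,345) with its strap spanning the hook between the hung basket and the lip at (298,270). I'll lower it gently until it touches.

```bash
python3 -m handwheel '{"slide":[[0,0,0.08],[0,0,0.12],[0,0,0.12],[0,0,0.08],[0,0,0.05],[0,0,0.03],[0,0,0],[0,0,0]],"delta_rot":[[0,0,0],[0,0,0],[0,0,0],[0,0,0],[0,0,0],[0,0,0],[0,0,0],[0,0,0]],"fingers":[0,0,0,0,0,0,0,0]}' 25
python3 -m handwheel '{"slide":[[0,0,0.02],[0,0,0.02],[0,0,0],[0,0,0]],"delta_rot":[[0,0,0],[0,0,0],[0,0,0],[0,0,0]],"fingers":[0,0,0,0]}' 25
```

```text
time: 11.25
eef_pos: [491.9, -155.4, 222.9]
ee_rot: [[-0.206, 0.979, 0.0], [0.979, 0.206, -0.0], [-0.0, 0.0, -1.0]]
contact_force: [0.2, -0.8, -2.1]
gripper_width: 0.122
grip_force: 25.0
time: 11.75
eef_pos: [491.8, -155.4, 220.2]
ee_rot: [[-0.206, 0.979, -0.0], [0.979, 0.206, -0.0], [-0.0, -0.0, -1.0]]
contact_force: [-0.2, 0.3, -1.2]
gripper_width: 0.127
grip_force: 25.0
```

```bash
python3 -m handwheel '{"slide":[[0,0,0.015],[0,0,0.01],[0,0,0],[0,0,0]],"delta_rot":[[0,0,0],[0,0,0],[0,0,0],[0,0,0]],"fingers":[0,0,0,0]}' 25
```

```text
time: 12.25
eef_pos: [491.9, -155.4, 219.1]
ee_rot: [[-0.206, 0.979, 0.0], [0.979, 0.206, -0.0], [-0.0, 0.0, -1.0]]
contact_force: [-0.4, 1.4, 0.5]
gripper_width: 0.127
grip_force: 25.0
```

The wrist force shows contact with the hook at the expected height. I'll release gently and retreat upward.

```bash
python3 -m handwheel '{"slide":[[0,0,0],[0,0,0],[0,0,0],[0,0,0],[0,0,0],[0,0,0],[0,0,0],[0,0,0]],"delta_rot":[[0,0,0],[0,0,0],[0,0,0],[0,0,0],[0,0,0],[0,0,0],[0,0,0],[0,0,0]],"fingers":[12,13,14,16,20,26,32,40]}' 5
python3 -m handwheel '{"slide":[[0,0,0],[0,0,-0.1],[0,0,-0.2],[0,0,-0.4],[0,0,-0.5],[0,0,-0.6],[0,0,-0.6],[0,0,0]],"delta_rot":[[0,0,0],[0,0,0],[0,0,0],[0,0,0],[0,0,0],[0,0,0],[0,0,0],[0,0,0]],"fingers":[40,40,40,40,40,40,40,40]}'
python3 -m handwheel '{"slide":[[0.8,0,0],[0.8,0,0],[0.8,0,0],[0.8,0,0],[0.8,0,0],[0.8,0,0],[0,0,0],[0,0,0]],"delta_rot":[[0,0,0],[0,0,0],[0,0,0],[0,0,0],[0,0,0],[0,0,0],[0,0,0],[0,0,0]],"fingers":[40,40,40,40,40,40,40,40]}'
python3 - <<'E'
from h import *
pair("e",180,150,335,160,3,133,120)
E
```

```text
time: 13.25
eef_pos: [491.8, -155.4, 218.8]
ee_rot: [[-0.206, 0.979, 0.0], [0.979, 0.206, -0.0], [-0.0, 0.0, -1.0]]
contact_force: [0.4, -0.2, -0.2]
gripper_width: 0.389
grip_force: 0.0
time: 14.25
eef_pos: [493.1, -155.9, 367.9]
ee_rot: [[-0.206, 0.979, 0.008], [0.979, 0.206, -0.003], [-0.005, 0.007, -1.0]]
contact_force: [-0.3, 0.1, 0.3]
gripper_width: 0.422
grip_force: 0.0
time: 15.25
eef_pos: [432.4, 126.2, 362.1]
ee_rot: [[-0.206, 0.979, -0.001], [0.979, 0.206, -0.001], [-0.001, -0.001, -1.0]]
contact_force: [-0.5, 0.2, -0.3]
gripper_width: 0.42
grip_force: 0.0
```

View pics/e.png

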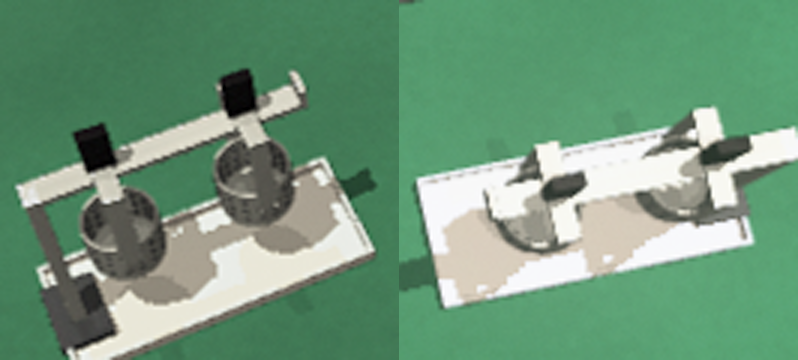

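Both baskets hang upright. The new one (scene crop tab at (238,92)) is well apart from the first, whose tab is still at (95,147), and inside the lip at (298,85). The gripper is clear of everything.

```bash
python3 -c "from cell import *; print(job_done())"
```

```text
the job is handed in; nothing more can be done
None
```

The loose round basket now hangs freely and upright on the hook between the first basket and the upturned tip; the first basket stayed put, the square basket was not touched, and the job was handed in at about 15 s.

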